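# Walk a stuck lens cell out of its mount with light mallet taps

### The job

The brass lens cell is stuck in the aluminium mount ring of the knock-out stand. Take the small nylon-faced mallet by its handle out of its wooden rest and tap the cell's two raised lugs lightly by turns, one side and then the other, easing off as soon as a side binds, until the cell walks down, comes free and lies flat on the blue felt pad below; touch the cell only with the mallet and never touch its glass. Then lay the mallet back in its rest the way it lay before, and leave the other things on the desk where they are.

Things in the scene. Friction and masses are not known exactly. Their poses are not given: they have to be found in the camera images.
- stand: Knock-out stand, fixed: steel base plate 124 x 124 mm, three pillars, on them an aluminium mount ring, outer diameter 104 mm, from 46 to 76 mm above the desk, with a bore of 61.6 mm on the stand's z axis. Origin: underside centre of the base; y towards the left lug. Spring plungers stick out of the ring at +y and -y, 60 mm from the axis; their noses hold the cell's band by friction.
- felt_top (a point): Centre of the upper face of the round blue felt pad (68 mm wide) on the stand's base, 16 mm above the desk, straight under the bore. Axes as the stand.
- lens_cell: Brass lens cell stuck in the bore, 0.2 kg: band of 60 mm diameter and 46 mm height, on it a neck of 54 mm with a flat rim 58 mm above the underside, and two lugs on the rim. Origin: centre of its underside; z up, y to the left lug. Starts 26 to 28 mm above the felt. Once some 18 to 22 mm lower it is free of the plungers and drops on the felt. Over 16 N from the mallet cracks the lens.
- lens_glass: The convex glass lens in the cell's rim, diameter 40 mm, its crown 7 mm below the tops of the lugs. It moves with the cell; origin and axes are those of lens_cell. Not to be touched.
- lug_left (a point): Centre of the flat top of the cell's left lug (+y side): 16 mm along the cell's x, 8.5 mm along y, 5 mm above the rim; 22.5 mm from the axis, 63 mm above the underside. At 3 to 6 N this side slips down 1.5 to 6 mm while the cell tilts by up to 4 degrees (8 near the end), then it binds: pressing on only wedges it. A tap on the other, higher lug then carries the cell farther down.
- lug_right (a point): The same on the right lug (-y side of the cell). Four to ten taps by turns, eased off at 7 N, free the cell; where a side has not slipped, go 0.5 N further, up to 9 N. At the start both tops are 105 to 107 mm above the desk. A bound lug is hard: bring the mallet down at 20 to 25 mm/s at most, faster it strikes with 15 N and more.
- mallet: Small mallet, 0.15 kg, in its rest. Wooden handle 14 mm wide (y), 20 mm high (z), from x = -85 (red end) to +45 mm; at x = 65 the head, an upright (z) cylinder, 24 mm diameter, 60 mm long, steel with white nylon faces at top and bottom. Origin: on the handle's axis, the place to grip it, between the forks and near its balance point; x along the handle to the head, z up.
- mallet_face (a point): Centre of the mallet's lower nylon face: 65 mm along the mallet's x from its origin and 30 mm below it.
- mallet_rest: Wooden mallet rest, fixed: base 150 x 60 x 10 mm with two forks, 12 mm thick, 38 mm ahead of and 58 mm behind its origin along its x. The handle lies in their 18 mm wide slots, its underside 36 mm above the desk; the flared fork tips reach 62 mm. Origin: on the desk under the mallet's grip place; x towards the mallet's head.
- rest_seat (a point): Where the mallet's origin lies when the mallet rests in the forks: 46 mm above the desk. Axes as the rest.
- eye_drops: Eye drop bottle with blue cap, 25 mm wide, 65 mm high; bystander. Origin: centre of its underside.
- contact_case: Contact lens case with a blue and a white cap, 28 x 62 x 16 mm; bystander. Origin: centre of its underside.
- spray: Blue spray bottle, 37 mm wide, 133 mm high; bystander. Origin: centre of its underside.
- screwdriver: Small screwdriver with red cap lying flat, 124 mm long; bystander. Origin: middle, on the desk.
Mind the look-alikes: they are no part of the job. What is shaped like the lens_cell but black or turquoise is not meant.

How it is judged:
By the outcome, as a careful person would: the job done as asked, in the order asked, and still so for the second after the job is handed in, with the robot touching nothing.
It also fails if it takes over 67 s, if anything falls off the work surface, if the arm or the gripper's body presses on something with over 40 N, if the wrist force passes 120 N, or if a joint passes its speed limit or range.

### The arm

A 7-joint arm with a two-finger parallel gripper is mounted at the origin on a cart in front of the work surface, level with it; the furniture and walls round the work are solid. World frame = base frame: x ahead of the robot, y to its left, z up, the work surface at z = 0. Lengths are in mm, angles in rad, forces in N, time in s.
With the tool pointing down it reaches from about 400 to 850 mm from the base axis. Payload 10.4 kg.
Tool frame: the origin (TCP) lies at the very end of the fingers, on their centre line; the grasp point (between the pads) lies 19 mm behind it (bot.hold_point_z is the distance from the TCP to the grasp point, in mm); z points along the fingers, y is the line along which they close (so a half turn about z gives the same grasp; the last joint's range is limited). The gripper opens to 85 mm and grips with 20 to 120 N. Pads are 22 mm wide; open, the fingers measure 114 mm over their backs; the gripper's body (76 mm by 85 mm) begins 54 mm behind the grasp point. The pads swing forward as they close: fully open they stand 13 mm farther back than shut.
Start: joints at [1.205, 0.332, -0.065, 1.46, 0.022, 1.35, -0.088], TCP at [210.102, -588.653, 193.538] pointing down, gripper open.
Joint ranges: [-2.6, 2.6], [-0.5, 2.12], [-1.47, 1.34], [0.16, 2.42], [-1.27, 4.41], [0.06, 2.06], [-2.6, 2.6]. Speed limits (rad/s): [2.22, 2.22, 2.79, 2.79, 3.14, 3.14, 3.14].

### API

Orientations are given as a unit quaternion [w, x, y, z].
In Python, from workcell import bot gives the robot as it stands. The module is installed in compiled form; this text tells all that it offers. Calls block until the motion is done:
- bot.reach(position, orientation): joint-space move of the TCP to a pose.
- bot.move_linear(position, attitude=None, v=150): straight line of the TCP; attitude=None keeps the orientation; v is the mean speed in mm/s.
- bot.set_joints(angles): joint-space move.
- bot.gripper_to(opening): opening from 0.0 (shut) to 1.0 (fully open); the grip force is fixed at half the most; returns when the fingers have stopped.
- bot.hold(seconds).
- bot.ik(position, orientation): joint angles nearest the present ones, or None.
- bot.get_state(): the state.
- bot.get_image(name): name is "side" or "top" or "wrist"; returns a dict with "img" (384x512x3 uint8, blue, green, red), "z_map" (384x512 float32, mm along the optical axis (not along the pixel's ray), 0 where there is no reading), "camera_matrix" (3x3 intrinsics, pixels), "world_from_camera" (4x4, takes a point from camera to world coordinates); the wrist camera has in their place "T_tool_cam" (4x4, takes a point from camera to tool coordinates, whose origin is the TCP and whose axes are the flange's). Camera axes: x right, y down, z forward; pixel columns grow to the right and rows downward; lengths in mm; the calibration is good to about 2 mm. The wrist camera is an equidistant fisheye: a pixel r from the principal point sees the ray r / f radians off the axis. A picture is of the moment at which its call begins: read the wrist's pose just before it.
A pose or a line that the arm cannot do raises bot.Unreachable and nothing moves.
- bot.hand_in(): hands the job in; it is judged then, once.
The state is a dict: "t": time; "joint_pos": joint angles; "qvel": joint speeds; "joint_efforts": joint torques, N m; "tool_pos": TCP position; "tcp_rot": TCP orientation; "wrist_force": force on the tool from outside, world axes, zero at the start; "torque": the same for the moment, N m; "width": opening from 0.0 (shut) to 1.0 (fully open); "grasp_force": force on a finger pad.
Only numpy, scipy, OpenCV 4.12 (cv2) and the standard library are available. Lean on these libraries where they do the work, as an engineer would, in place of code of your own. Each camera call takes 0.05 s, during which the arm holds its last target. There are 200 camera calls.

## Working session

There is one attempt and no reset: what is moved stays moved. The work goes in short steps, each a Python script; the robot and the scene stay as the last script left them, time stands still between calls to the robot, and variables do not carry over. Pictures are saved under pics/ and viewed, at most 10 in all, crops included, and the job is handed in when it is done.

```bash
mkdir -p pics; ls; python3 - <<'E'
from workcell import bot
import cv2,numpy as np
s=bot.get_state();print(s['t'],s['tool_pos'],s['tcp_rot'],s['wrist_force'])
for n in('top','side'):
    d=bot.get_image(n);cv2.imwrite(f'pics/{n}0.png',d['img']);np.savez(f'{n}0.npz',**d)
    print(n,d['camera_matrix'].tolist(),d['world_from_camera'].round(3).tolist())
a=[cv2.imread(f'pics/{n}0.png') for n in('top','side')]
E
```

```text
pics
0.0 [ 209.90774789 -588.24089939  192.71473283] [-6.96875826e-04  9.85347126e-01  1.70559471e-01 -1.53176835e-04] [ 0.19417679 -0.37216498 -0.7966849 ]
top [[413.273637873153, 0.0, 256.65378250892627], [0.0, 413.273637873153, 188.4991007581254], [0.0, 0.0, 1.0]] [[0.0, -0.993, 0.116, 449.984], [-1.0, 0.0, 0.005, -144.156], [-0.005, -0.116, -0.993, 1250.689], [0.0, 0.0, 0.0, 1.0]]
side [[430.72914107023144, 0.0, 255.44742683831015], [0.0, 430.72914107023144, 192.43316555874878], [0.0, 0.0, 1.0]] [[-0.97, -0.148, 0.191, 340.639], [-0.24, 0.662, -0.71, 759.302], [-0.021, -0.735, -0.678, 952.773], [0.0, 0.0, 0.0, 1.0]]
```

View pics/top0.png

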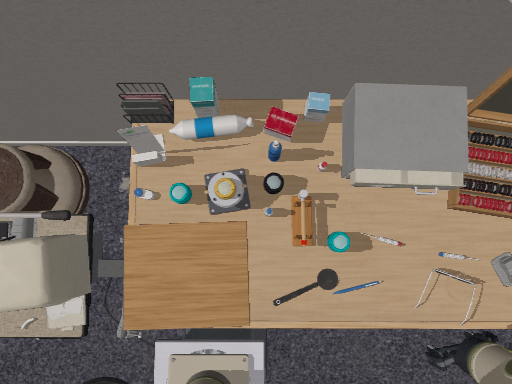

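View pics/side0.png

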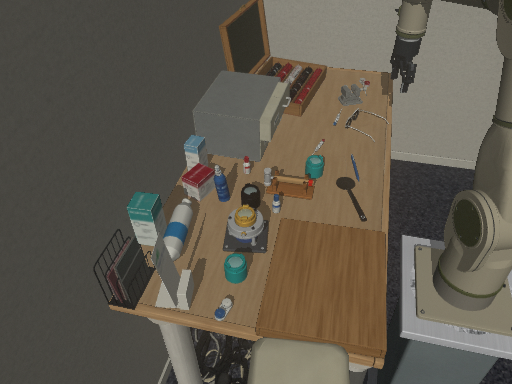

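Top view: the brass cell in the stand is at (226,188). The look-alikes are black (273,183) and turquoise (180,193) and (339,241). The mallet lies in its rest with its head at (303,195) and red end at (304,242). I'm choosing the brass cell and checking it in a close crop.

```bash
cat > h.py <<'E'
import numpy as np,cv2
from scipy.spatial.transform import Rotation as R
def load(n): return dict(np.load(n))
def pts(d):
    K=d['camera_matrix'];z=d['z_map'];v,u=np.mgrid[:z.shape[0],:z.shape[1]]
    p=np.stack([(u-K[0,2])/K[0,0]*z,(v-K[1,2])/K[1,1]*z,z],-1)
    T=d['world_from_camera'];return p@T[:3,:3].T+T[:3,3]
E
python3 - <<'E'
from h import *
d=load('top0.npz');P=pts(d);im=d['img']
c=im[165:255,165:330];cv2.imwrite('pics/crop.png',cv2.resize(c,None,fx=4.8,fy=4.8,interpolation=cv2.INTER_CUBIC))
for n,(u,v) in dict(cell=(226,188),head=(303,194),red=(304,242),plate=(209,207),plate2=(246,172),black=(273,183),drops=(268,212),handle=(303,220),spray=(275,150)).items(): print(n,P[v,u].round(1))
hsv=cv2.cvtColor(im,cv2.COLOR_BGR2HSV)
def rep(n,m):
    p=P[m];print(n,m.sum(),np.median(p,0).round(1),(p[:,:2].min(0)).round(),(p[:,:2].max(0)).round())
Z=P[...,2]
box=np.zeros(Z.shape,bool);box[160:215,200:255]=1
for lo,hi in((66,82),(92,104),(104,112)): rep(f'stand {lo}',box&(Z>lo)&(Z<hi))
box[:]=0;box[180:255,285:320]=1
for lo,hi in((4,15),(48,60),(68,84)): rep(f'mallet {lo}',box&(Z>lo)&(Z<hi))
E
```

```text
cell [585.1 -52.8 102. ]
head [ 570.8 -270.7   76.9]
red [ 434.7 -274.1   56. ]
plate [538.5   5.3   8.9]
plate2 [ 646.6 -105.4   -1.4]
black [ 605.4 -186.    54.5]
drops [ 520.2 -171.    63.6]
handle [ 497.5 -271.9   56.7]
spray [ 694.7 -190.7   95.5]
stand 66 612 [582.5 -50.3  75.8] [ 539. -108.] [635.  12.]
stand 92 261 [585.6 -47.1  99.2] [560. -75.] [615. -22.]
stand 104 39 [587.3 -38.7 106.9] [562. -73.] [610. -22.]
mallet 4 670 [ 493.6 -264.5    9.8] [ 399. -327.] [ 621. -223.]
mallet 48 272 [ 490.4 -271.7   55.1] [ 426. -294.] [ 570. -249.]
mallet 68 58 [ 573.7 -270.9   75.3] [ 562. -282.] [ 585. -260.]
```

View pics/crop.png

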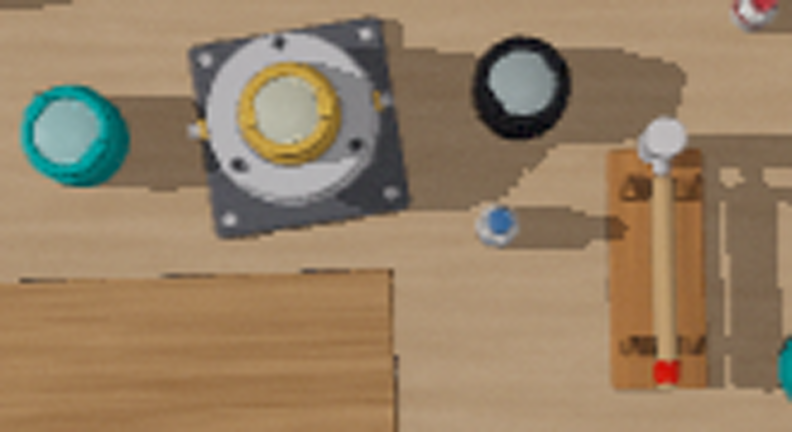

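The crop shows the brass cell in the stand, with plungers at crop (195,130) and (383,100), so the stand's yaw is about +9°. The mallet head is at (663,140) and its red end at (666,372). Heights agree with the given sizes: ring 76, lugs 107, handle top 55–56. Next is a wrist look over the cell, then over the mallet.

```bash
cat >> h.py <<'E'
def q(yaw):
    x=(R.from_euler('z',yaw)*R.from_euler('x',np.pi)).as_quat();return [x[3],x[0],x[1],x[2]]
def wpts(d,s):
    K=d['camera_matrix'];z=d['z_map'];v,u=np.mgrid[:z.shape[0],:z.shape[1]]
    a=(u-K[0,2])/K[0,0];b=(v-K[1,2])/K[1,1];r=np.hypot(a,b)+1e-9;t=np.tan(np.minimum(r,1.5))
    p=np.stack([a/r*t*z,b/r*t*z,z],-1);T=d['T_tool_cam'];p=p@T[:3,:3].T+T[:3,3]
    w=s['tcp_rot'];Rm=R.from_quat([w[1],w[2],w[3],w[0]]).as_matrix()
    return p@Rm.T+np.array(s['tool_pos'])
def shot(bot,n,name):
    s=bot.get_state();d=bot.get_image(n);cv2.imwrite(f'pics/{name}.png',d['img']);np.savez(name+'.npz',P=wpts(d,s) if n=='wrist' else pts(d),img=d['img'])
    return load(name+'.npz')
E
python3 - <<'E'
from h import *
from workcell import bot
bot.reach([509,-272,230],q(.02));a=shot(bot,'wrist','wm');print(bot.get_state()['t'])
P=a['P'];Z=P[...,2]
near=lambda x,y,r:np.hypot(P[...,0]-x,P[...,1]-y)<r
m=near(572,-271,40)&(Z>66)&(Z<90);print('head',m.sum(),np.median(P[m],0),P[m].min(0),P[m].max(0))
m=(abs(P[...,1]+272)<30)&(P[...,0]>470)&(P[...,0]<535)&(Z>50)&(Z<60);print('handle',m.sum(),np.median(P[m],0),np.polyfit(P[m][:,0],P[m][:,1],1),P[m].min(0),P[m].max(0))
hs=cv2.cvtColor(a['img'],cv2.COLOR_BGR2HSV)
m=(abs(P[...,1]+272)<30)&(P[...,0]<450)&(P[...,0]>400)&(Z>35)&(hs[...,1]>180)&((hs[...,0]<6)|(hs[...,0]>174));print('red',m.sum(),np.median(P[m],0) if m.any() else 0,P[m].min(0) if m.any() else 0)
bot.reach([530,-49,250],q(.15));b=shot(bot,'wrist','wc');print(bot.get_state()['t'])
P=b['P'];Z=P[...,2]
m=near(585,-49,45)&(Z>103)&(Z<112);print('lugs',m.sum())
pp=P[m]
for sg in(1,-1):
    k=sg*(pp[:,1]+49)>0;c=pp[k];print(c.shape,np.median(c,0),c.mean(0),c.min(0),c.max(0))
m=near(585,-49,60)&(Z>70)&(Z<82);(c,r)=cv2.minEnclosingCircle(P[m][:,:2].astype(np.float32));print('ring',c,r,np.median(Z[m]))
cv2.imwrite('pics/w2.png',np.hstack([cv2.resize(a['img'],(400,300)),cv2.resize(b['img'],(400,300))]))
E
```

```text
1.7583
head 356 [ 577.71864252 -273.1564248    76.5622357 ] [ 565.26452137 -284.19315504   74.1080148 ] [ 589.08238852 -261.80748223   78.95365608]
handle 598 [ 503.67693235 -274.68722697   55.6173348 ] [ 4.22293006e-03 -2.76845753e+02] [ 470.23274731 -282.01919125   50.31046168] [ 534.89476574 -267.73915503   57.95269157]
red 80 [ 439.1301422  -274.89868302   56.44567226] [ 431.99291805 -280.72842186   53.82468706]
2.7083
lugs 302
(148, 3) [588.1589651  -27.93839121 106.69265441] [588.95447174 -28.87426388 106.30838915] [567.17431998 -48.45992787 103.01114418] [616.23707273 -22.12834677 108.95035271]
(154, 3) [595.0403439  -70.37994037 106.74064367] [594.07705299 -69.00059017 106.14408099] [565.51256542 -76.83226378 103.01539282] [616.74154595 -49.01119314 108.38744974]
ring (590.3903198242188, -48.2925910949707) 59.4780387878418 76.58443242274379
```

View pics/w2.png

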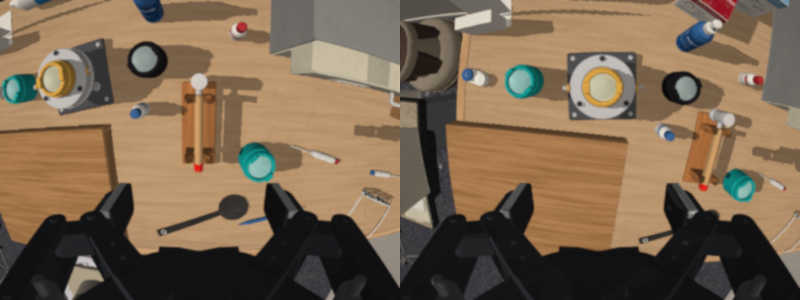

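The wrist view shows the mallet (head at (199,82) in the left half) and the cell, its lugs fore-aft symmetric at (603,88) in the right half. Wrist estimates: mallet origin (512.7,-273.9), yaw 0.013. Cell (591,-49), yaw 0.16. Now grasping.

```bash
cat >> h.py <<'E'
C=np.array([591.2,-49.0]);YC=.16;G=np.array([512.7,-273.9]);YG=.0126
def lug(sg,rad=23.5,yaw=YC):
    """TCP xy that puts the mallet face over lug sg (+1 left)"""
    L=C+sg*rad*np.array([-np.sin(YC),np.cos(YC)]);return L-65*np.array([np.cos(yaw),np.sin(yaw)])
E
python3 - <<'E'
from h import *
from workcell import bot
bot.gripper_to(.6)
bot.reach([*G,110],q(YG));bot.move_linear([*G,27],v=120)
print(bot.get_state()['tool_pos'],bot.get_state()['wrist_force'])
bot.gripper_to(0);s=bot.get_state();print(s['width'],s['grasp_force'],s['wrist_force'],s['t'])
bot.move_linear([*G,150],v=120)
s=bot.get_state();print(s['width'],s['grasp_force'],s['wrist_force'],s['torque'],s['t'])
p=lug(1);bot.reach([*p,150],q(YC));bot.hold(.2)
s=bot.get_state();print(s['wrist_force'],s['torque'],s['tool_pos'],p,s['t'])
for i in range(6):
    t=bot.get_state()['t'];bot.move_linear([*p,150-.4*(i+1)],v=20);s=bot.get_state();print(s['t']-t,s['tool_pos'][2],s['wrist_force'].round(2))
a=shot(bot,'top','t2');b=shot(bot,'wrist','w3')
P=b['P'];m=(np.hypot(P[...,0]-C[0],P[...,1]+26)<40)&(P[...,2]>175);print('headtop w',m.sum(),np.median(P[m],0) if m.any() else 0)
P=a['P'];m=(np.hypot(P[...,0]-C[0],P[...,1]+26)<40)&(P[...,2]>170);print('headtop t',m.sum(),np.median(P[m],0) if m.any() else 0)
m=(abs(P[...,1]+26)<50)&(P[...,0]>460)&(P[...,2]>110)&(P[...,0]<600);print(m.sum())
cv2.imwrite('pics/w4.png',np.hstack([cv2.resize(a['img'][150:240,180:300],(400,300)),cv2.resize(b['img'],(400,300))]))
E
```

```text
[ 513.38241706 -273.98806802   27.84818328] [-0.34978966 -0.17984315  0.35979617]
0.0034951906761619953 0.0 [ 0.07618845 -0.17160008  0.01856455] 5.5583
0.00030057878959301946 0.0 [-0.69915054 -0.58652321 -0.652943  ] [0.03495181 0.00411518 0.035313  ] 6.7333
[-0.73478694 -0.26869261 -0.23432072] [ 0.00127622 -0.01583427 -0.01158544] [523.32962055 -37.88310876 149.82574991] [523.28624873 -36.15584227] 7.875
0.25 149.49892894720412 [ 0.57 -0.43  0.4 ]
0.25 149.17648633119637 [0.69 1.03 0.66]
0.25 148.7956932462225 [0.32 0.32 0.09]
0.25 148.36327913644175 [-0.54 -0.36 -0.44]
0.25 147.97452889726327 [-0.51  0.47  0.71]
0.25 147.56546520594895 [-0.2  -0.19 -0.51]
headtop w 1004 [593.8396019  -25.17687441 328.62611725]
headtop t 138 [559.31488902 -27.08935552 553.16940006]
3288
```

View pics/w4.png

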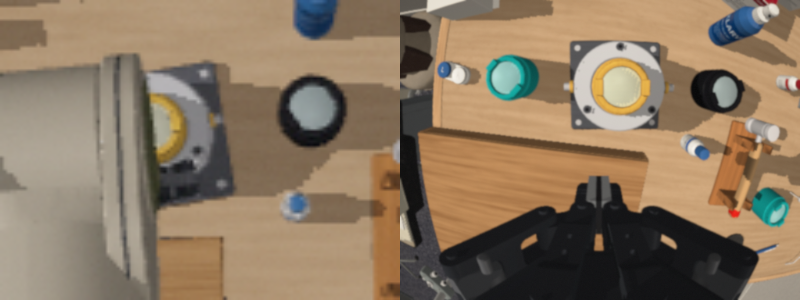

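Not grasped: the width is 0, and the right half shows shut, empty fingers at (600,190) and the mallet still at its rest (765,130). I'll check the camera-to-tool geometry and whether the mallet moved.

```bash
python3 - <<'E'
from h import *
from workcell import bot
d=bot.get_image('wrist');T=d['T_tool_cam'];print(T.round(3).tolist(),d['camera_matrix'].tolist(),bot.hold_point_z)
def proj(p):
    c=T[:3,:3].T@(np.array(p,float)-T[:3,3]);r=np.hypot(*c[:2]);th=np.arctan2(r,c[2]);K=d['camera_matrix'];return K[0,0]*th*c[:2]/r+[K[0,2],K[1,2]],c
print(proj([0,0,0]),proj([0,0,-19]),proj([0,40,-10]))
for n in('wm.npz','w3.npz','t2.npz','top0'):
    if n=='top0': e=load('top0.npz');P=pts(e);im=e['img']
    else: e=load(n);P=e['P'];im=e['img']
    Z=P[...,2];m=(np.hypot(P[...,0]-575,P[...,1]+272)<30)&(Z>66)&(Z<90);print(n,'head',m.sum(),np.median(P[m],0))
    m=(abs(P[...,1]+272)<30)&(P[...,0]>470)&(P[...,0]<535)&(Z>50)&(Z<60);print('handle',m.sum(),np.median(P[m],0),np.polyfit(P[m][:,0],P[m][:,1],1))
im=load('w3.npz')['img'];cv2.imwrite('pics/w5.png',cv2.resize(im[130:384,170:512],None,fx=2.3,fy=2.3,interpolation=cv2.INTER_CUBIC))
s=bot.get_state();print(s['width'],s['t'])
E
```

```text
[[-0.0, -0.96, -0.28, 71.392], [1.0, -0.001, 0.002, 0.394], [-0.002, -0.28, 0.96, -181.037], [0.0, 0.0, 0.0, 1.0]] [[297.3186396354542, 0.0, 254.04610543223504], [0.0, 297.3186396354542, 186.58817993429227], [0.0, 0.0, 1.0]] 18.700000000000003
(array([252.9560598 , 213.81481076]), array([ -0.7124746 ,  17.7958448 , 193.78874186])) (array([252.90497877, 225.52181169]), array([ -0.67765312,  23.12056833, 175.55015346])) (array([316.28540647, 219.16075954]), array([ 39.30578459,  20.5704559 , 184.25771543]))
wm.npz head 356 [ 577.71864252 -273.1564248    76.5622357 ]
handle 598 [ 503.67693235 -274.68722697   55.6173348 ] [ 4.22293006e-03 -2.76845753e+02]
w3.npz head 352 [ 577.79732526 -269.01310477   76.66451301]
handle 534 [ 503.99084803 -270.43336815   55.67013753] [ 1.19952808e-02 -2.77296801e+02]
t2.npz head 58 [ 573.659531   -271.00438933   75.54278229]
handle 105 [ 503.27642786 -272.01352306   55.19460267] [-9.29530903e-03 -2.67417181e+02]
top0 head 59 [ 573.64860309 -270.84554564   75.2681966 ]
handle 104 [ 501.99088553 -272.02064674   55.37805685] [-1.77712013e-03 -2.71283374e+02]
-0.0043636096658080815 9.525
```

View pics/w5.png

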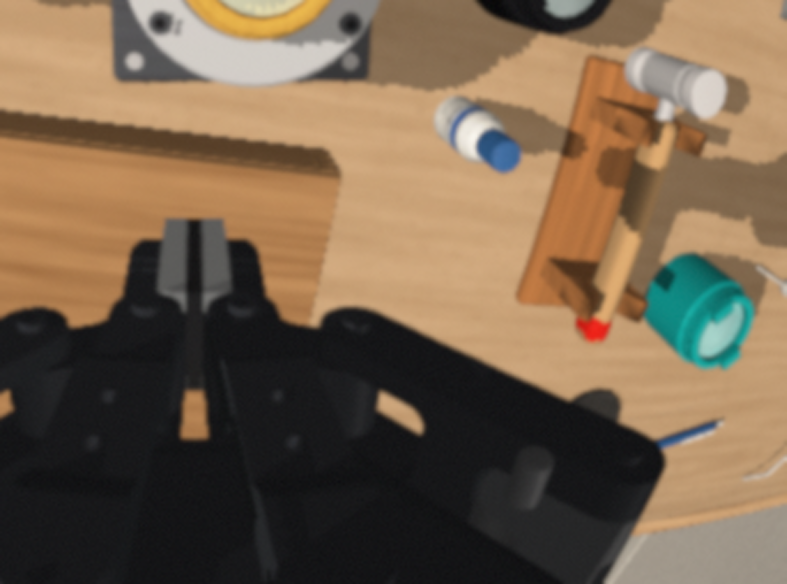

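The mallet is unmoved. The visible finger tips look farther back than the stated TCP, so I'll measure them in the wrist depth map.

```bash
python3 - <<'E'
from h import *
from workcell import bot
s=bot.get_state();d=bot.get_image('wrist');P=wpts(d,s);w=s['tcp_rot'];Rm=R.from_quat([w[1],w[2],w[3],w[0]])
L=Rm.inv().apply((P-s['tool_pos']).reshape(-1,3)).reshape(P.shape)
print(s['tool_pos'],s['t'])
for v in range(216,300,6): print(v,[(*L[v,u].round(0).astype(int),round(float(d['z_map'][v,u]))) for u in(244,248,262,266)])
E
```

```text
[523.29866786 -36.15182416 147.60173941] 9.525
216 [(np.int64(-44), np.int64(-9), np.int64(104), 306), (np.int64(-44), np.int64(-5), np.int64(105), 307), (np.int64(-44), np.int64(9), np.int64(105), 306), (np.int64(-44), np.int64(13), np.int64(105), 307)]
222 [(np.int64(-50), np.int64(-10), np.int64(104), 308), (np.int64(-50), np.int64(-5), np.int64(104), 308), (np.int64(-51), np.int64(9), np.int64(105), 309), (np.int64(-51), np.int64(13), np.int64(105), 309)]
228 [(np.int64(11), np.int64(-4), np.int64(-48), 145), (np.int64(11), np.int64(-2), np.int64(-47), 146), (np.int64(11), np.int64(5), np.int64(-47), 146), (np.int64(11), np.int64(7), np.int64(-46), 146)]
234 [(np.int64(11), np.int64(-4), np.int64(-54), 139), (np.int64(11), np.int64(-2), np.int64(-55), 138), (np.int64(11), np.int64(4), np.int64(-54), 139), (np.int64(11), np.int64(6), np.int64(-55), 138)]
240 [(np.int64(11), np.int64(-4), np.int64(-61), 133), (np.int64(12), np.int64(-2), np.int64(-61), 132), (np.int64(12), np.int64(4), np.int64(-61), 132), (np.int64(11), np.int64(6), np.int64(-61), 132)]
246 [(np.int64(11), np.int6
[... 1091 characters left out ...]
, (np.int64(12), np.int64(3), np.int64(-92), 102), (np.int64(12), np.int64(5), np.int64(-91), 103)]
282 [(np.int64(12), np.int64(-3), np.int64(-95), 99), (np.int64(5), np.int64(-2), np.int64(-85), 111), (np.int64(12), np.int64(3), np.int64(-94), 100), (np.int64(12), np.int64(5), np.int64(-95), 99)]
288 [(np.int64(12), np.int64(-3), np.int64(-99), 95), (np.int64(3), np.int64(-2), np.int64(-86), 110), (np.int64(9), np.int64(3), np.int64(-94), 101), (np.int64(15), np.int64(4), np.int64(-103), 90)]
294 [(np.int64(10), np.int64(-3), np.int64(-99), 96), (np.int64(-1), np.int64(-2), np.int64(-85), 112), (np.int64(1), np.int64(4), np.int64(-87), 110), (np.int64(12), np.int64(4), np.int64(-103), 92)]
```

The tips really sit about 45.5 mm behind the reported TCP, which explains closing at z≈73, above the 56 mm handle. The mallet's heights read correctly, so I'll grip with a reported TCP z of about -18.5, descending in force-checked steps.

```bash
cat >> h.py <<'E'
GZ=-18.5; F0=16-GZ      # face z = TCP z + F0
def force(bot,n=10): return np.mean([bot.get_state()['wrist_force'] for _ in range(n)],0)
E
python3 - <<'E'
from h import *
from workcell import bot
import sys
r=[bot.get_state()['wrist_force'][2].round(2) for _ in range(4)];print(r,bot.get_state()['t'])
bot.gripper_to(.6);bot.reach([*G,60],q(YG));f0=force(bot)
for z in(25,5,-8,GZ):
    bot.move_linear([*G,z],v=100);f=force(bot)-f0
    if abs(f).max()>6: print('contact',z,f);bot.move_linear([*G,z+20]);sys.exit()
bot.gripper_to(0);s=bot.get_state();print('grip',s['width'],s['grasp_force'],(force(bot)-f0).round(2),s['tool_pos'],s['t'])
if s['width']<.08: sys.exit('missed')
bot.move_linear([*G,105],v=150);f1=force(bot);print('lifted',(f1-f0).round(2),bot.get_state()['width'],bot.get_state()['grasp_force'])
p=lug(1);bot.reach([*p,105],q(YC))
a=shot(bot,'wrist','w6');bot.get_image('top');s=bot.get_state();print(s['tool_pos'],p,s['t'])
w=s['tcp_rot'];Rm=R.from_quat([w[1],w[2],w[3],w[0]]);P=a['P'];L=Rm.inv().apply((P-s['tool_pos']).reshape(-1,3)).reshape(P.shape)
m=(abs(L[...,1])<20)&(L[...,0]>45)&(L[...,0]<90)&(L[...,2]<-60)&(L[...,2]>-130);print('headtop tool',m.sum(),np.median(L[m],0),L[m].min(0),L[m].max(0))
E
```

```text
[np.float64(0.55), np.float64(0.55), np.float64(0.55), np.float64(0.55)] 9.575
grip 0.1553243978632791 58.65223467350006 [-1.77  1.13  3.75] [ 512.99674356 -274.04318164  -18.03842273] 12.9167
lifted [-1.26  1.2  -1.19] 0.15399479690993934 58.330113887786865
[523.41413521 -38.60218485 104.80532334] [523.28624873 -36.15584227] 14.9333
headtop tool 5250 [ 64.5892192    0.1629406  -94.49927181] [ 45.01081888 -12.15132687 -96.50509   ] [ 76.48479079  12.06528414 -65.44680611]
```

View pics/w6.png

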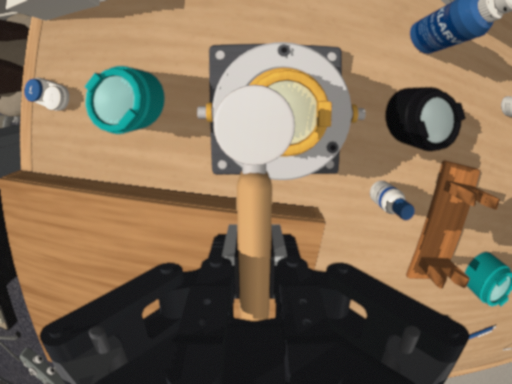

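Gripped: width is 13 mm, and the picture shows the head at (253,125) over the left lug with the rest empty at (455,200). The head top is exactly where expected in the tool frame. First tap, left lug, with a log.

```bash
cat >> h.py <<'E'
def fz(bot,n=3):
    v=[]
    for _ in range(n): bot.hold(.01);v.append(bot.get_state()['wrist_force'][2])
    return np.mean(v)
def tap(bot,sg,zface,lim=6.6,rad=23.5,maxdown=9,approach=1.5):
    """press lug sg from expected contact height zface; returns log of (face z, F)"""
    p=lug(sg,rad);z=zface+approach-F0
    bot.move_linear([*p,z+6],q(YC),v=150);bot.move_linear([*p,z],v=24);bot.hold(.1);t0=fz(bot,6);log=[];F=0
    while F<lim and z>zface-F0-maxdown:
        z-=.6 if F<1.5 else .3 if F<4.5 else .2
        bot.move_linear([*p,z],v=20);F=fz(bot)-t0;log.append((round(float(bot.get_state()['tool_pos'][2])+F0,1),round(z+F0,1),round(float(F),1)))
    bot.move_linear([*p,z+12],v=100)
    return log
E
python3 - <<'E'
from h import *
from workcell import bot
print(tap(bot,1,106.5));s=bot.get_state();print(s['t'],s['width'])
E
```

```text
[(107.4, 107.4, -0.1), (106.9, 106.8, 1.4), (106.2, 106.2, 1.2), (105.5, 105.6, 1.0), (105.0, 105.0, 2.3), (104.8, 104.7, 3.2), (104.5, 104.4, 3.7), (104.2, 104.1, 5.2), (104.0, 103.9, 6.1), (103.8, 103.7, 6.3), (103.6, 103.5, 6.6), (103.5, 103.3, 7.0)]
19.3667 0.15665164871188575
```

```bash
cat >> h.py <<'E'
def lugz(bot,sg):
    s=bot.get_state();d=bot.get_image('wrist');P=wpts(d,s)
    xy=P[...,:2]-C;e=np.array([-np.sin(YC),np.cos(YC)])*sg;a=xy@e;b=xy@np.array([np.cos(YC),np.sin(YC)])
    m=(a>19)&(a<27)&(abs(b)<7)&(P[...,2]<110)&(P[...,2]>74);z=P[m][:,2]
    if m.sum()<12: return None,m.sum()
    z=np.sort(z);return round(float(np.median(z[len(z)//3:])),1),int(m.sum())
def tap2(bot,sg,zface,lim=6.8,rad=23.5,maxdown=9):
    """press lug sg; zface = expected lug height; few, quasi-static steps"""
    p=lug(sg,rad);z=zface+1.0-F0;s=bot.get_state()
    bot.move_linear([*p,max(z+3,s['tool_pos'][2])],q(YC),v=150);bot.move_linear([*p,z],v=22);t0=fz(bot,5);log=[];F=0
    while F<lim and z>zface-F0-maxdown:
        z-=.7 if F<2.5 else .45 if F<4.5 else .25
        bot.move_linear([*p,z],v=20);F=fz(bot,2)-t0;log.append((round(z+F0,1),round(float(F),1)))
    bot.move_linear([*p,z+9],v=100)
    return log
E
python3 - <<'E'
from h import *
from workcell import bot
r=lugz(bot,-1);print('R before',r)
bot.move_linear([*lug(-1),bot.get_state()['tool_pos'][2]],v=150);print('L after tap',lugz(bot,1))
print(tap2(bot,-1,106.3));print('L',lugz(bot,1),bot.get_state()['t'],bot.get_state()['width'])
E
```

```text
R before (106.6, 273)
L after tap (104.1, 466)
[(106.6, -0.3), (105.9, 0.0), (105.2, 0.9), (104.5, 0.1), (103.8, -0.3), (103.1, 0.5), (102.4, 0.1), (101.7, 0.3), (101.0, 2.5), (100.5, 3.1), (100.1, 5.1), (99.8, 5.8), (99.6, 6.0), (99.3, 6.8), (99.1, 6.4), (98.8, 7.2)]
L (103.1, 245) 25.2667 0.15523196066015144
```

```bash
cat >> h.py <<'E'
def headtop(bot):
    s=bot.get_state();d=bot.get_image('wrist');P=wpts(d,s);w=s['tcp_rot'];Rm=R.from_quat([w[1],w[2],w[3],w[0]]);L=Rm.inv().apply((P-s['tool_pos']).reshape(-1,3)).reshape(P.shape)
    m=(np.hypot(L[...,0]-64.6,L[...,1])<9)&(L[...,2]<-80)&(L[...,2]>-125);A=np.c_[L[m][:,:2]-[64.6,0],np.ones(m.sum())]
    k=np.linalg.lstsq(A,L[m][:,2],rcond=None)[0];return k.round(3)
E
python3 - <<'E'
from h import *
from workcell import bot
print(headtop(bot))
bot.move_linear([*lug(1),bot.get_state()['tool_pos'][2]+2],v=150);print('R',lugz(bot,-1),headtop(bot),bot.get_state()['t'])
E
```

```text
[-2.0000e-03 -7.0000e-03 -9.4605e+01]
R (100.0, 478) [ 2.000e-03 -1.000e-03 -9.464e+01] 25.8833
```

```bash
sed -i 's/z-=.7 if F<2.5 else .45 if F<4.5 else .25/z-=1.0 if F<1.5 else .6 if F<4.5 else .35/;s/z=zface+1.0-F0/z=zface+.6-F0/' h.py
python3 - <<'E'
from h import *
from workcell import bot
zl=103.1;sg=1;n=0
while n<3:
    print(sg,tap2(bot,sg,zl),end=' ');r=lugz(bot,-sg);print('next lug',r,round(bot.get_state()['t'],1))
    if r[0] is None: break
    zl=r[0];sg=-sg;n+=1
E
```

```text
1 [(102.7, 0.4), (101.7, 1.1), (100.7, 0.1), (99.7, 0.6), (98.7, 0.4), (97.7, 0.5), (96.7, 1.7), (96.1, 4.5), (95.7, 7.2)] next lug (99.1, 284) 29.3
-1 [(98.7, -0.2), (97.7, -0.5), (96.7, -0.3), (95.7, 0.8), (94.7, 2.5), (94.1, 5.1), (93.7, 6.2), (93.4, 6.4), (93.0, 7.0)] next lug (95.9, 293) 32.9
1 [(95.5, -0.1), (94.5, 0.4), (93.5, -0.5), (92.5, 1.7), (91.9, 3.9), (91.3, 4.7), (90.9, 6.3), (90.6, 7.8)] next lug (93.7, 295) 36.2
```

```bash
python3 - <<'E'
from h import *
from workcell import bot
zl=93.7;sg=-1;n=0
while n<3:
    print(sg,tap2(bot,sg,zl),end=' ');r=lugz(bot,-sg);print('next lug',r,round(bot.get_state()['t'],1))
    if r[0] is None or r[0]<82: break
    zl=r[0];sg=-sg;n+=1
E
```

```text
-1 [(93.3, 0.3), (92.3, 0.5), (91.3, -0.1), (90.3, 0.7), (89.3, 1.9), (88.7, 2.6), (88.1, 1.0), (87.1, -0.1), (86.1, 0.4), (85.1, 0.0), (84.1, -0.2)] next lug (79.7, 390) 40.3
```

```bash
python3 - <<'E'
from h import *
from workcell import bot
import sys
bot.move_linear([*lug(-1),105],v=150)
print('L',lugz(bot,1));bot.reach([*G,105],q(YG));bot.move_linear([*G,25],v=120);bot.hold(.3);s=bot.get_state();print(s['tool_pos'],s['tcp_rot'],headtop(bot))
f0=np.mean([ (bot.hold(.01),bot.get_state()['wrist_force'])[1] for _ in range(5)],0)
for z in(10,0,-8,-14,GZ+.3):
    bot.move_linear([*G,z],v=50);f=force(bot)-f0;print(z,f.round(1))
    if abs(f).max()>12: sys.exit('contact')
s=bot.get_state();print(s['tool_pos'],s['t'])
bot.gripper_to(.5);bot.move_linear([*G,60],v=120);bot.move_linear([*G,200],v=250)
a=shot(bot,'wrist','w8');b=bot.get_image('top')['img'];s=bot.get_state();print(s['t'],s['width'])
P=a['P'];Z=P[...,2]
m=(np.hypot(P[...,0]-577,P[...,1]+273)<30)&(Z>66)&(Z<90);print('head',np.median(P[m],0))
m=(abs(P[...,1]+272)<30)&(P[...,0]>470)&(P[...,0]<535)&(Z>50)&(Z<60);print('handle',np.median(P[m],0))
for sg in(1,-1):
    xy=P[...,:2]-C;e=np.array([-np.sin(YC),np.cos(YC)])*sg;A=xy@e;B=xy@np.array([np.cos(YC),np.sin(YC)]);m=(A>19)&(A<26)&(abs(B)<7)&(Z>74);print('lug',sg,np.median(Z[m]))
cv2.imwrite('pics/w9.png',np.hstack([cv2.resize(a['img'],(400,300)),cv2.resize(b[150:240,180:300],(400,300))]))
E
```

```text
L (79.7, 240)
[ 512.99501865 -274.07381779   25.5457499 ] [2.46229264e-04 9.99979984e-01 6.31102571e-03 3.76523284e-04] [ 0.0000e+00  2.0000e-03 -9.4595e+01]
10 [ 0.1 -0.3 -0.3]
0 [ 0.6 -0.6  0.1]
-8 [ 0.3  0.5 -0.9]
-14 [ 0.5 -0.4 -0.3]
-18.2 [ 0.5 -0.6  1.1]
[ 513.16619118 -274.12295352  -18.01099627] 44.4417
46.4417 0.5002658740952951
head [ 577.6868166  -273.74853708   76.51370745]
handle [ 504.45996996 -275.53553838   55.51038203]
lug 1 79.13258292773756
lug -1 79.12665378374085
```

View pics/w9.png

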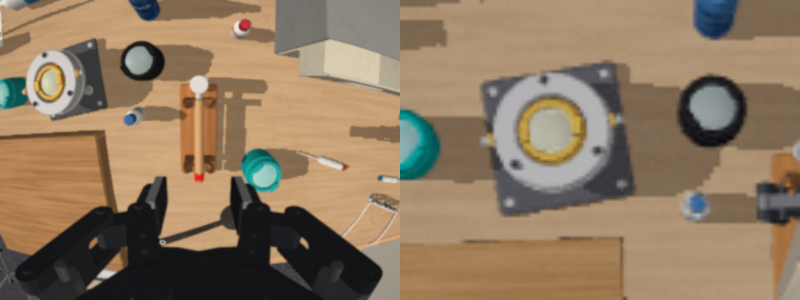

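Both lugs read 79.1 mm, as they should with the cell flat on the felt. The mallet is back in its rest (head at (199,85)), within 1 mm of where it lay, and the bystanders are unmoved.

```bash
python3 -c "
from workcell import bot
print(bot.hand_in())"
```

```text
the job is handed in; nothing more can be done
None
```

The brass cell came free after six taps, lies flat on the felt (both lug tops at 79.1 mm), and the mallet is back in its rest; the job was handed in at about 46 s, and no verdict came back.

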